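# Tuck a drip strip under a box's rain flap and hold it down

### The arm

A 6-joint arm with a two-finger parallel gripper is mounted at the origin on a cart in front of the work surface, level with it; the furniture and walls round the work are solid. World frame = base frame: x ahead of the robot, y to its left, z up, the work surface at z = 0. Lengths are in m, angles in rad, forces in N, time in s.
With the tool pointing down it reaches from about 0.325 to 0.9 m from the base axis. Payload 6.1 kg.
Tool frame: the origin (TCP) lies on the mounting face of the last link; the fingertips stand 173 mm ahead of it and the grasp point (between the pads) lies 155 mm ahead of it; x points along the fingers, y is the direction in which the jaws open and shut, and the axes are right-handed (so a half turn about x gives the same grasp; the last joint's range is limited). The gripper opens to 85 mm and grips with 20 to 120 N. Pads are 22 mm wide; open, the fingers measure 114 mm over their backs; the gripper's body (76 mm by 85 mm) begins 54 mm behind the grasp point. The pads swing forward as they close: fully open they stand 13 mm farther back than shut.
Start: joints at [1.085, 0.22, 1.526, -0, 1.395, -0.126], TCP at [0.22, 0.585, 0.405] pointing down, gripper open.
Joint ranges: [-2.98, 2.98], [-0.91, 2.08], [0.09, 2.57], [-1.24, 4.39], [0.2, 2.65], [-2.68, 2.68]. Speed limits (rad/s): [2.57, 2.57, 3.01, 3.14, 3.14, 3.14].

### API

Orientations are given as a unit quaternion [x, y, z, w].
In Python, from cell import monitor, viewer, order, nets gives the robot as it stands. The module is installed in compiled form; this text tells all that it offers.
- The arm moves only by the shell command python3 -m crank 'ROWS' [OPENING]. ROWS is JSON, a list that holds one entry, the list of rows, each a list of 4 numbers: the shift along the tool's x, y, z in m, then the turn about the tool's x in rad. In form: [[[tx, ty, tz, spin], ...]]. A call has 1 to 12 rows; each row shifts and turns the commanded pose from where the row before left it, along the tool's axes as they then stand; what a row does not reach is not made up. A row lasts 1/10 s, in which the tool goes at most 50 mm and 8.59 degrees, less where a joint would pass 70% of its speed; a pose out of reach is approached as far as the arm can. A call is refused whole if a number of a shift passes 0.05 or a number of a turn 0.15, either way. A call with a gripper value outside its range is refused whole. OPENING is the closure, from 0 (fully open) to 1 (shut), set as the call begins (- or left out, the last holds). The fingers move at their own pace and stop on an object; the grip force is fixed at half the most. Time passes only in rows, so rows that do not move let the fingers close. It gives the time, the measured TCP pose, the force and the opening at its end, in the units of the state.
- monitor.state(): the state, without advancing time (a new reading comes with each control period).
- viewer.camera(name): name is "scene" or "top" or "wrist"; returns a dict with "img" (480x640x3 uint8, blue, green, red), "vfov" (degrees; the focal length in pixels is half the picture's height over the tangent of half this angle, whatever the lens; pixels are square), "cx", "cy" (the principal point, pixels), "xyz" and "orientation" of the camera in the world. Camera axes: x right, y down, z forward; pixel columns grow to the right and rows downward; lengths in m; the calibration is good to about 2 mm. A picture is of the moment at which its call begins. There is no depth.
- order.sign_off(): hands the job in, once; it reports no verdict.
Trained networks look in a picture, given as the dict that the camera call returned (one of the last four; its "shot" number tells which), for a name from the list of things; names that differ only in an ending like _2 or _b are one class to them, and where a whole thing is asked for, a point or a joint stands for the part that bears it (a point fixed in the world has none). Each returns a list of dicts, best first, with "conf" (0 to 1); they miss things now and then, are a little off and sometimes report something else, mostly with a low value. They report only what shows in the picture. A call takes as long as a camera call.
- nets.masks_of(picture, query): "region" (480x640 bool, what is visible of it) and "bbox" ([left, top, right, bottom] in pixels, round what is visible of it).
- nets.landmark_of(picture, query): "centre" ([column, row] in pixels: a listed point, or the origin of a listed thing).
The state is a dict: "time": time; "joint_pos": joint angles; "dq": joint speeds; "effort": joint torques, N m; "eef_pos": TCP position; "eef_rot": TCP orientation; "wrist_force": force on the tool from outside, world axes, zero at the start; "torque": the same for the moment, N m; "width": finger opening in m.
Only numpy, scipy, OpenCV 4.12 (cv2) and the standard library are available. Lean on these libraries where they do the work, as an engineer would, in place of code of your own. Each camera call takes 0.05 s, during which the arm holds its last target. There are 200 camera calls.

### The job

Pick up the loose aluminium drip strip by its upright rib, turn it so that its plain edge (not the one with the rolled hem) faces the hinged rain flap of the grey junction box, and lay it between the two side kerbs. Slide the plain edge squarely about 25 mm in under the flap without lifting the flap, and leave the other things on the bench where they lie. Finish while still holding the strip and pressing it flat on the deck with light hand pressure, about 10 N, ready for its screws: do not let go.

Things in the scene. Friction and masses are not known exactly. Their poses are not given: they have to be found in the camera images.
- housing: Grey junction box, fixed, lying on its back; 170 mm (x) by 156 mm (y). Origin: centre of its underside, on the bench. x points level toward the hinged end, z up. Flat deck 20 mm above the bench; side kerbs 8 mm higher than it along x, 130 mm apart inside. Deck open from x = -85 to +5 mm, under a dark flap from +5 to +72. Hinge cheeks at the far corners, 43 mm above the bench.
- flap (a joint): Hinge of the dark metal rain flap, 122 mm wide, 67 mm from hinge to lip, 4 mm thick. 0 = level, at rest on its stop, 10 mm clear above the deck; grows (rad) as the lip is lifted. A light spring and its weight keep it down: about 1 N at the lip lifts it.
- flap_lip (a point): Middle of the flap's free front lip, at the height of the flap's underside: at rest 30 mm above the bench, 10 mm above the deck, at x = +5 mm, y = 0 in the box's frame. The lip is turned up slightly. Flap top 34 mm above the bench.
- strip_rib (a point): Centre of the upright rib of the loose aluminium drip strip: 22 mm above the strip's underside. The rib is 10 mm thick along x, 70 mm long along y, its top 40 mm above the underside. x axis: level, toward the plain edge, 65 mm away; the opposite edge, 25 mm behind the rib, has a round rolled hem 10 mm high. z up.
- strip_edge (a point): Middle of the strip's plain edge (the one to tuck), 2 mm above the strip's underside, 65 mm from the rib's centre along x. Axes as strip_rib.
- strip: The loose drip strip: flat plate 90 mm (x) by 110 mm (y), 4 mm thick, about 0.15 kg, lying flat on the bench. Origin: centre of its underside, 20 mm from the rib toward the plain edge. Axes as strip_rib.
- solder_spool_mid (a point): Bystander, loose: green-white wire spool, 54 mm across, 30 mm high; point about 10 mm above its base. Leave it where it lies.
- tape_roll_mid (a point): Bystander, loose: black tape roll, 55 mm across, 19 mm high; point about 10 mm above its base. Leave it where it lies.
- driver_red_mid (a point): Bystander, loose: red-handled screwdriver, 176 mm long, 22 mm thick; point about 10 mm above its base. Leave it where it lies.
- side_cutters_mid (a point): Bystander, loose: black-handled side cutters, 125x42 mm, 12 mm high; point about 10 mm above its base. Leave it where it lies.
- nose_pliers_mid (a point): Bystander, loose: red-handled pliers, 150x42 mm, 12 mm high; point about 10 mm above its base. Leave it where it lies.

How it is judged:
By the outcome, as a careful person would: the job done as asked, in the order asked, and still so for the second after the job is handed in, while the arm keeps its last pose, push and grip.
It also fails if it takes over 45 s, if anything falls off the work surface, if the arm or the gripper's body presses on something with over 40 N, if the wrist force passes 120 N, or if a joint passes its speed limit or range.

## Working session

There is one attempt and no reset: what is moved stays moved. The work goes in short steps, Python scripts to look and compute and a shell command to move; the robot and the scene stay as the last step left them, time stands still between calls to the robot, and variables do not carry over. Pictures are saved under pics/ and viewed, about 8 in all and at most 12, crops included, and the job is handed in when it is done.

```bash
mkdir -p pics
cat > h.py <<'E'
import numpy as np, cv2
from scipy.spatial.transform import Rotation as R
from cell import monitor, viewer, order, nets
def ray(p,uv):
    f=240/np.tan(np.radians(p['vfov'])/2)
    d=R.from_quat(p['orientation']).apply([(uv[0]-p['cx'])/f,(uv[1]-p['cy'])/f,1.])
    return np.array(p['xyz']),d
def at_z(p,uv,z):
    o,d=ray(p,uv); return o+d*(z-o[2])/d[2]
def proj(p,X):
    f=240/np.tan(np.radians(p['vfov'])/2)
    c=R.from_quat(p['orientation']).inv().apply(np.atleast_2d(X)-np.array(p['xyz']))
    return c[:,:2]/c[:,2:]*f+[p['cx'],p['cy']]
E
python3 - <<'E'
from h import *
s=monitor.state(); print({k:np.round(v,3) for k,v in s.items()})
zs=dict(housing=0,flap_lip=.03,strip_rib=.022,strip_edge=.002,strip=0,solder_spool_mid=.01,tape_roll_mid=.01,driver_red_mid=.01,side_cutters_mid=.01,nose_pliers_mid=.01)
for n in ['top','scene']:
    p=viewer.camera(n); cv2.imwrite(f'pics/{n}0.png',p['img']); print(n,p['xyz'],p['orientation'],p['vfov'])
    for q,z in zs.items():
        for r in nets.landmark_of(p,q)[:2]:
            print(q,np.round(r['conf'],2),np.round(r['centre']),np.round(at_z(p,r['centre'],z),4))
E
```

```text
{'time': np.float64(0.0), 'joint_pos': array([ 1.085,  0.221,  1.528,  0.   ,  1.395, -0.126]), 'dq': array([ 0.   , -0.   , -0.   , -0.001,  0.001,  0.001]), 'effort': array([ 1.000e-03, -4.969e+01, -3.894e+01, -0.000e+00,  1.100e-02,
        0.000e+00]), 'eef_pos': array([0.22 , 0.585, 0.404]), 'eef_rot': array([ 0.126,  0.696, -0.127,  0.695]), 'wrist_force': array([ 0.19 , -0.569, -0.211]), 'torque': array([ 0.017,  0.019, -0.016]), 'width': np.float64(0.086)}
top [ 0.38912973 -0.04301964  1.41022342] [-0.69631757  0.7146976  -0.0488192   0.04433801] 46.96345496829102
housing 0.82 [316. 236.] [ 0.5951 -0.048   0.    ]
housing 0.26 [258. 317.] [0.3912 0.1037 0.    ]
flap_lip 0.69 [314. 235.] [ 0.5922 -0.0421  0.03  ]
flap_lip 0.53 [415. 271.] [ 0.4948 -0.2935  0.03  ]
strip_rib 0.94 [414. 268.] [ 0.5025 -0.2936  0.022 ]
strip_edge 0.96 [413. 298.] [ 0.4299 -0.2915  0.002 ]
strip 0.66 [415. 278.] [ 0.4809 -0.2995  0.    ]
solder_spool_mid 0.66 [399. 218.] [ 0.635  -0.2627  0.01  ]
tape_roll_mid 0.8 [304. 169.] [ 0.7706 -0.0223  0.01  ]
driver_red_mid 0.79 [256. 316.] [0.3928 0.1069
[... 309 characters left out ...]
[409. 341.] [ 0.5145 -0.2879  0.    ]
housing 0.58 [321. 266.] [ 0.588  -0.0503  0.    ]
flap_lip 0.88 [317. 251.] [ 0.5954 -0.0347  0.03  ]
strip_rib 0.79 [410. 343.] [ 0.4964 -0.2966  0.022 ]
strip_edge 0.63 [391. 376.] [ 0.4311 -0.2953  0.002 ]
strip 0.57 [402. 353.] [ 0.4844 -0.2891  0.    ]
solder_spool_mid 0.86 [423. 289.] [ 0.6355 -0.2575  0.01  ]
tape_roll_mid 0.54 [352. 207.] [ 0.7792 -0.0102  0.01  ]
driver_red_mid 0.55 [194. 292.] [0.386  0.1157 0.01  ]
driver_red_mid 0.51 [408. 344.] [ 0.5007 -0.2914  0.01  ]
side_cutters_mid 0.8 [478. 320.] [ 0.6208 -0.378   0.01  ]
nose_pliers_mid 0.78 [150. 238.] [0.4518 0.3028 0.01  ]
nose_pliers_mid 0.26 [409. 342.] [ 0.5057 -0.2911  0.01  ]
```

View pics/top0.png

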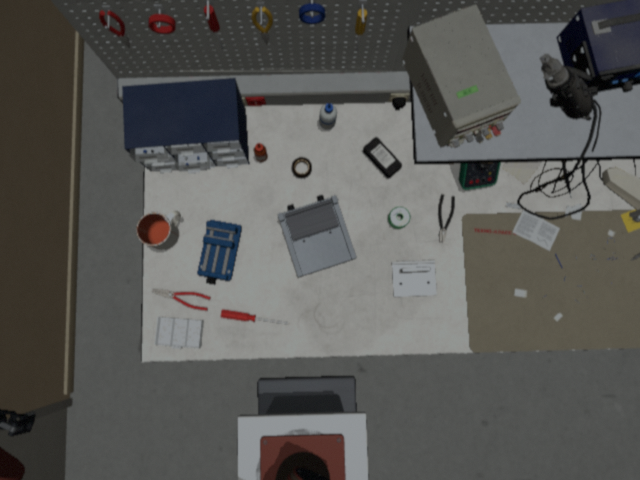

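View pics/scene0.png

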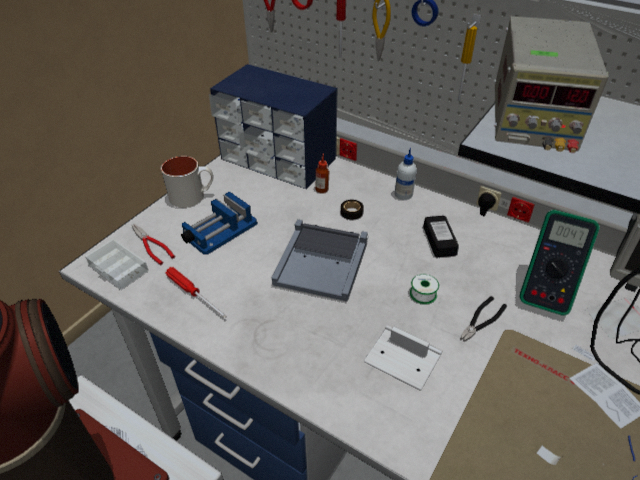

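Both views agree: the box is at about top px (317,237) with its hinge at the far end. The strip is at about (414,278), with its rib near row 268 and its plain edge facing the robot at row 298. Next I'll get the headings and the tool yaw.

Run:
```python
from h import *
s=monitor.state(); M=R.from_quat(s['eef_rot']).as_matrix(); print(np.round(M,3))
for n in ['top','scene','wrist']:
    p=viewer.camera(n)
    if n=='wrist': print(M.T@(np.array(p['xyz'])-s['eef_pos']), np.round(M.T@R.from_quat(p['orientation']).as_matrix(),3),p['vfov']); continue
    for q,z in (('strip',.002),('housing',.028),('flap_lip',.034)):
        for r in nets.masks_of(p,q)[:1]:
            c,_=cv2.findContours(r['region'].astype(np.uint8),0,2); c=max(c,key=cv2.contourArea)[:,0]
            w=np.array([at_z(p,u,z)[:2] for u in c]).astype(np.float32)
            print(n,q,round(r['conf'],2),np.round(r['bbox']),np.round(cv2.minAreaRect(w)[0],4),cv2.minAreaRect(w)[1:],np.round(cv2.boxPoints(cv2.minAreaRect(w)),3).tolist())
```

```text
[[-0.     0.352  0.936]
 [-0.     0.936 -0.352]
 [-1.    -0.     0.   ]]
top strip 0.89 [393. 257. 436. 298.] [ 0.4786 -0.2947] ((0.09178391844034195, 0.10952196270227432), 0.480712354183197) [[0.4320000112056732, -0.23999999463558197], [0.43299999833106995, -0.3499999940395355], [0.5249999761581421, -0.3490000069141388], [0.5239999890327454, -0.23999999463558197]]
top housing 0.71 [280. 195. 357. 277.] [ 0.5955 -0.0481] ((0.1835351288318634, 0.15868231654167175), 15.910392761230469) [[0.4860000014305115, 0.003000000026077032], [0.5289999842643738, -0.15000000596046448], [0.7059999704360962, -0.0989999994635582], [0.6620000004768372, 0.05299999937415123]]
top flap_lip 0.59 [283. 198. 337. 240.] [ 0.6303 -0.0374] ((0.07275490462779999, 0.12240128219127655), 17.29313087463379) [[0.5770000219345093, 0.009999999776482582], [0.6140000224113464, -0.10700000077486038], [0.6830000281333923, -0.08500000089406967], [0.6470000147819519, 0.03200000151991844]]
scene strip 0.91 [364. 322. 441. 389.] [ 0.4809 -0.294 ] ((0.09967264533042908, 0.11178611218929291), 1.1981343030929565) [[0.430000007152
[... 189 characters left out ...]
372. 300.] [ 0.5848 -0.0501] ((0.19601677358150482, 0.16561554372310638), 16.849483489990234) [[0.46700000762939453, 0.0010000000474974513], [0.5149999856948853, -0.15800000727176666], [0.703000009059906, -0.10100000351667404], [0.6549999713897705, 0.057999998331069946]]
scene flap_lip 0.95 [293. 220. 360. 260.] [ 0.6295 -0.0375] ((0.08135160058736801, 0.12252923101186752), 17.566469192504883) [[0.5720000267028809, 0.008999999612569809], [0.609000027179718, -0.1080000028014183], [0.6869999766349792, -0.08399999886751175], [0.6499999761581421, 0.032999999821186066]]
[ 0.03100682 -0.00080732 -0.06426539] [[ 0.001 -0.258  0.966]
 [ 1.     0.001 -0.001]
 [-0.001  0.966  0.258]] 64.37398058014952
```

```bash
python3 -m crank '[[[0.0033,-0.0302,0.0237,0],[0.0033,-0.0302,0.0237,0],[0.0033,-0.0302,0.0237,0],[0.0033,-0.0302,0.0237,0],[0.0033,-0.0302,0.0237,0],[0.0033,-0.0302,0.0237,0],[0.0033,-0.0302,0.0237,0],[0.0033,-0.0302,0.0237,0],[0.0033,-0.0302,0.0237,0],[0.0033,-0.0302,0.0237,0],[0.0033,-0.0302,0.0237,0],[0.0033,-0.0302,0.0237,0]]]' 0
python3 -m crank '[[[0.0033,-0.0302,0.0237,0],[0.0033,-0.0302,0.0237,0],[0.0033,-0.0302,0.0237,0],[0.0033,-0.0302,0.0237,0],[0.0033,-0.0302,0.0237,0],[0.0033,-0.0302,0.0237,0],[0.0033,-0.0302,0.0237,0],[0.0033,-0.0302,0.0237,0],[0.0033,-0.0302,0.0237,0],[0.0033,-0.0302,0.0237,0],[0.0033,-0.0302,0.0237,0],[0.0033,-0.0302,0.0237,0]]]'
python3 -m crank '[[[0,0,0,0.15],[0,0,0,0.15],[0,0,0,0.15],[0,0,0,0.15],[0,0,0,0.15],[0,0,0,0.15],[0,0,0,0.15],[0,0,0,0.15],[0,0,0,0.15],[0,0,0,0.15],[0,0,0,0.15],[0,0,0,0.15]]]'
python3 -c "
from h import *
s=monitor.state(); print(np.round(s['joint_pos'],3),s['eef_pos'],np.round(R.from_quat(s['eef_rot']).as_matrix(),3))"
```

```text
time: 2.75
eef_pos: [0.3587, 0.1442, 0.3653]
eef_rot: [0.127, 0.695, -0.126, 0.696]
wrist_force: [-0.1, 0.5, 1.0]
width: 0.0856
time: 3.95
eef_pos: [0.4975, -0.2954, 0.3254]
eef_rot: [0.127, 0.696, -0.127, 0.696]
wrist_force: [0.8, 0.5, 0.6]
width: 0.0854
time: 5.15
eef_pos: [0.4973, -0.2937, 0.3256]
eef_rot: [0.625, 0.331, -0.625, 0.331]
wrist_force: [-0.7, -0.2, -0.0]
width: 0.0856
[-0.67   0.177  1.73  -0.     1.234 -0.075] [ 0.49725242 -0.29370257  0.32557309] [[ 0.     0.828 -0.561]
 [-0.    -0.561 -0.828]
 [-1.     0.     0.   ]]
```

```bash
python3 -m crank '[[[0,0,0,0.15],[0,0,0,0.15],[0,0,0,0.15],[0,0,0,0.15],[0,0,0,0.15],[0,0,0,0.15],[0,0,0,0.15],[0,0,0,0.15],[0,0,0,0.15]]]'
python3 -m crank '[[[0,0,0,0.15],[0,0,0,0.15],[0,0,0,0.15],[0,0,0,0.15],[0,0,0,0.15],[0,0,0,0.15],[0,0,0,0.15],[0,0,0,0.13],[0,0,0,0]]]'
python3 - <<'E'
from h import *
s=monitor.state(); M=R.from_quat(s['eef_rot']).as_matrix();print(np.round(s['joint_pos'],3),s['eef_pos'],np.round(M,3))
p=viewer.camera('wrist'); cv2.imwrite('pics/w1.png',p['img'])
for q,z in (('strip_rib',.022),('strip_edge',.002),('strip',0)):
    for r in nets.landmark_of(p,q)[:2]: print(q,r['conf'],r['centre'],at_z(p,r['centre'],z))
r=nets.masks_of(p,'strip')[0]; c,_=cv2.findContours(r['region'].astype(np.uint8),0,2); c=max(c,key=cv2.contourArea)[:,0]
w=np.array([at_z(p,u,.004)[:2] for u in c]).astype(np.float32); print(r['bbox'],cv2.minAreaRect(w),np.round(cv2.boxPoints(cv2.minAreaRect(w)),4).tolist())
E
```

```text
time: 6.05
eef_pos: [0.4973, -0.2937, 0.3256]
eef_rot: [0.695, -0.132, -0.695, -0.132]
wrist_force: [0.4, 0.3, 0.5]
width: 0.0852
time: 6.95
eef_pos: [0.4973, -0.2937, 0.3256]
eef_rot: [0.505, -0.495, -0.505, -0.495]
wrist_force: [-0.3, -0.6, -0.0]
width: 0.0853
[-0.67   0.177  1.73  -0.     1.234  2.45 ] [ 0.4972641  -0.29369136  0.32556926] [[ 0.    -1.    -0.022]
 [-0.    -0.022  1.   ]
 [-1.    -0.    -0.   ]]
strip_rib 0.64 [309.4, 227.5] [ 0.5005753  -0.29612855  0.022     ]
strip_edge 0.84 [390.9, 223.9] [ 0.43671631 -0.29579213  0.002     ]
strip 0.59 [336.4, 223.2] [ 0.47941469 -0.29495228  0.        ]
[276.9, 150.7, 395.8, 293.5] ((0.47997504472732544, -0.29503804445266724), (0.09073663502931595, 0.11261679232120514), 0.8370687961578369) [[0.43380001187324524, -0.2393999993801117], [0.43540000915527344, -0.35199999809265137], [0.526199996471405, -0.3506999909877777], [0.5245000123977661, -0.23810000717639923]]
```

View pics/w1.png

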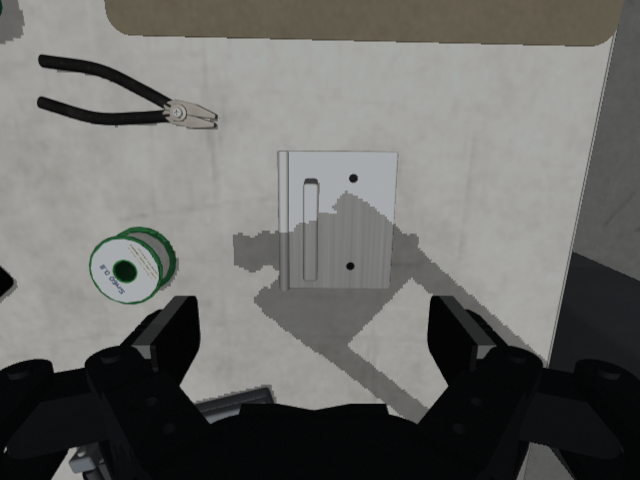

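The wrist view shows the strip with its hem at column 281, rib at 311 and plain edge at 393, matching the expected sizes. The rib is at about (0.4995, -0.295). Descending to grip it.

```bash
python3 -m crank '[[[0.02,-0.0022,-0.0013,0.008],[0.02,0,0,0],[0.02,0,0,0],[0.02,0,0,0],[0.02,0,0,0],[0.02,0,0,0],[0.015,0,0,0],[0.005,0,0,0],[0,0,0,0]]]'
python3 -m crank '[[[0,0,0,0],[0,0,0,0],[0,0,0,0],[0,0,0,0],[0,0,0,0],[0,0,0,0],[0,0,0,0],[0,0,0,0]]]' 1
python3 -m crank '[[[-0.005,0,0,0],[-0.015,0,0,0],[-0.015,0,0,0],[-0.015,0,0,0],[-0.015,0,0,0],[-0.015,0,0,0],[0,0,0,0],[0,0,0,0]]]'
python3 - <<'E'
from h import *
p=viewer.camera('wrist'); cv2.imwrite('pics/w2.png',p['img'])
s=monitor.state();print(s['eef_pos'],np.round(R.from_quat(s['eef_rot']).as_matrix(),3),s['wrist_force'],s['torque'])
E
```

```text
time: 8.1
eef_pos: [0.4993, -0.2948, 0.1848]
eef_rot: [-0.503, 0.496, 0.504, 0.496]
wrist_force: [0.6, -0.2, 0.0]
width: 0.0853
time: 8.9
eef_pos: [0.4997, -0.2951, 0.186]
eef_rot: [0.504, -0.496, -0.503, -0.496]
wrist_force: [0.1, -0.0, 3.5]
width: 0.0094
time: 9.7
eef_pos: [0.4996, -0.295, 0.2661]
eef_rot: [0.504, -0.496, -0.503, -0.496]
wrist_force: [-0.0, 0.0, -1.4]
width: 0.0087
[ 0.49925398 -0.29476638  0.26520044] [[-0.    -1.    -0.015]
 [ 0.    -0.015  1.   ]
 [-1.     0.     0.   ]] [-0.1945363   0.29084508 -1.72412833] [-0.00759082 -0.04996157  0.03515922]
```

View pics/w2.png

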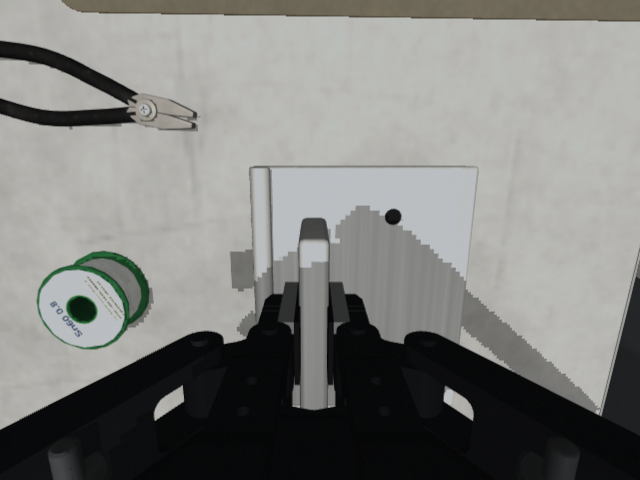

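Grasp holds; the rib is clamped squarely at column 313. Next: lift, turn by +196° and move in front of the box.

```bash
python3 -m crank '[[[-0.01,0,0,-0.15],[-0.01,0,0,-0.15],[-0.01,0,0,-0.15],[-0.01,0,0,-0.15],[-0.01,0,0,-0.15],[-0.005,0,0,-0.15],[0,0,0,-0.15],[0,0,0,-0.15],[0,0,0,-0.15],[0,0,0,-0.15],[0,0,0,-0.15],[0,0,0,-0.15]]]' >/dev/null
python3 -m crank '[[[0,0,0,-0.15],[0,0,0,-0.15],[0,0,0,-0.15],[0,0,0,-0.15],[0,0,0,-0.15],[0,0,0,-0.15],[0,0,0,-0.15],[0,0,0,-0.15],[0,0,0,-0.15],[0,0,0,-0.15],[0,0,0,-0.123]]]'
python3 -m crank '[[[0,0.0117,-0.0298,0],[0,0.0117,-0.0298,0],[0,0.0117,-0.0298,0],[0,0.0117,-0.0298,0],[0,0.0117,-0.0298,0],[0,0.0117,-0.0298,0],[0,0.0117,-0.0298,0],[0,0,0,0],[0,0,0,0]]]'
python3 - <<'E'
from h import *
s=monitor.state(); M=R.from_quat(s['eef_rot']).as_matrix();print(s['time'],np.round(s['joint_pos'],3),s['eef_pos'],np.round(M,3))
for n in ('wrist','top','scene'):
    p=viewer.camera(n); cv2.imwrite(f'pics/{n}3.png',p['img'])
    for q,z in (('flap_lip',.03),('housing',0),('strip_edge',s['eef_pos'][2]-.184)):
        for r in nets.landmark_of(p,q)[:1]: print(n,q,round(r['conf'],2),np.round(r['centre'],1),np.round(at_z(p,r['centre'],z),4))
E
```

```text
time: 12.05
eef_pos: [0.4991, -0.2947, 0.3189]
eef_rot: [0.419, 0.57, -0.419, 0.569]
wrist_force: [-0.1, -0.1, -1.7]
width: 0.0088
time: 12.95
eef_pos: [0.5167, -0.0709, 0.3195]
eef_rot: [0.42, 0.569, -0.421, 0.568]
wrist_force: [0.4, -0.4, -1.8]
width: 0.0088
12.95 [-0.288  0.053  1.878 -0.     1.212 -0.585] [ 0.5166641  -0.07088437  0.31949542] [[-0.002  0.956  0.294]
 [ 0.     0.294 -0.956]
 [-1.    -0.002 -0.001]]
wrist strip_edge 0.82 [466.8 298.4] [ 0.5811 -0.0547  0.1355]
scene housing 0.66 [323.2 265.7] [ 0.5923 -0.0527  0.    ]
scene strip_edge 0.75 [316.8 224.5] [ 0.565  -0.0564  0.1355]
```

View pics/wrist3.png

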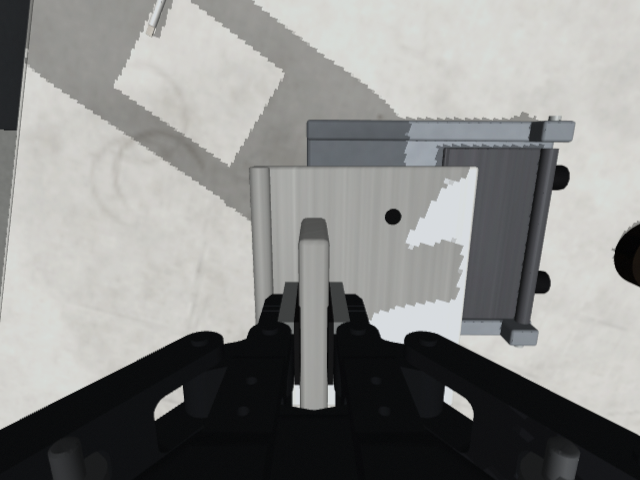

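Run:
```python
from h import *
im=cv2.imread('pics/wrist3.png'); c=cv2.resize(im[105:185,296:586],None,fx=2.75,fy=2.75,interpolation=cv2.INTER_CUBIC); 
d=cv2.resize(im[290:355,455:585],None,fx=5,fy=5,interpolation=cv2.INTER_CUBIC)
out=np.zeros((220+325+5,800,3),np.uint8); out[:220,:c.shape[1]]=c[:220,:800]; out[225:,:650]=d; cv2.imwrite('pics/crop.png',out)
p=viewer.camera('wrist')
for u,z in [((308,121),.028),((308,139),.028),((533,121),.028),((533,139),.028),((443,147),.034),((443,147),.036),((574,122),.043),((536,344),.043),((250,167),.1355)]: print(u,np.round(at_z(p,u,z),4))
# predicted box corners for pose guess
o=np.array([.593,-.0487]);a=np.radians(17.1);ex=np.array([np.cos(a),np.sin(a)]);ey=np.array([-ex[1],ex[0]])
for n,(x,y,z) in dict(kerb_out=(-85,78,28),kerb_in=(-85,65,28),lipL=(5,61,34),cheekfarL=(85,78,43),cheekfarR=(85,-78,43)).items():
    w=o+ex*x/1e3+ey*y/1e3; print(n,np.round(w,4),np.round(proj(p,[*w,z/1e3]),1))
```

```text
(308, 121) [ 0.4921 -0.0019  0.028 ]
(308, 139) [ 0.4954 -0.0129  0.028 ]
(533, 121) [0.6331 0.0412 0.028 ]
(533, 139) [0.6381 0.0308 0.028 ]
(443, 147) [0.581  0.0081 0.034 ]
(443, 147) [0.5804 0.0079 0.036 ]
(574, 122) [0.6499 0.0451 0.043 ]
(536, 344) [ 0.6945 -0.1017  0.043 ]
(250, 167) [ 0.4777 -0.029   0.1355]
kerb_out [0.4888 0.0009] [[304.5 115.2]]
kerb_in [ 0.4926 -0.0116] [[304.6 135.8]]
lipL [0.5798 0.0111] [[443.1 141.9]]
cheekfarL [0.6513 0.0508] [[580.4 113.3]]
cheekfarR [ 0.6972 -0.0983] [[541.6 340.9]]
```

View pics/crop.png

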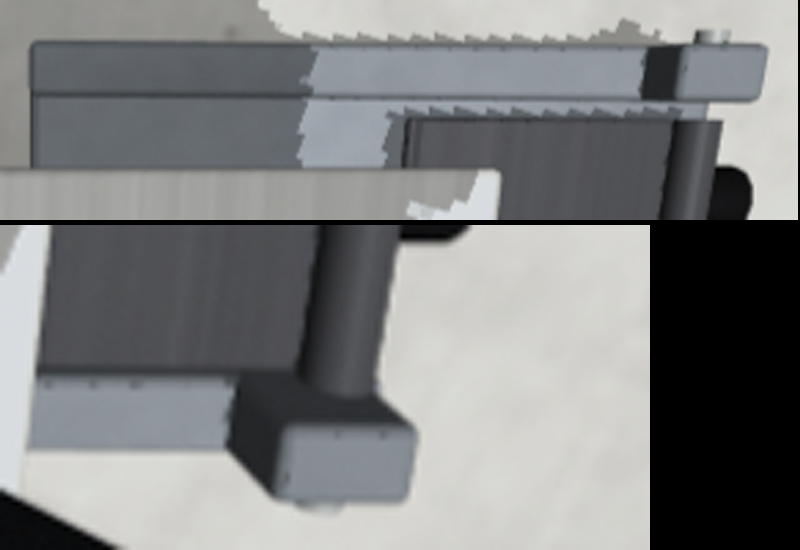

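```bash
cat > fit.py <<'E'
from h import *
from scipy.optimize import least_squares
def fit(p,obs):
    X=np.array([o[0] for o in obs])/1e3; U=np.array([o[1] for o in obs],float)
    def W(v):
        c,s=np.cos(v[2]),np.sin(v[2]); return np.c_[v[0]+c*X[:,0]-s*X[:,1],v[1]+s*X[:,0]+c*X[:,1],X[:,2]]
    m=~np.isnan(U)
    r=least_squares(lambda v:(proj(p,W(v))-U)[m],[.593,-.0487,.298],loss='soft_l1')
    return r.x,np.round(proj(p,W(r.x))-U,1)
E
python3 - <<'E'
from fit import *
n=np.nan
p=viewer.camera('wrist')
obs=[((-85,78,28),(307.3,120)),((-85,65,28),(307.8,140.3)),((60,78,28),(n,121)),((60,65,28),(n,140.6)),((85,78,43),(575,121)),((85,-78,43),(537,345.8)),((20,-78,28),(n,335)),((5,61,34),(443.3,147.9))]
v,r=fit(p,obs); print(v,np.degrees(v[2]));print(r)
s=monitor.state(); M=R.from_quat(s['eef_rot']).as_matrix(); 
# held strip check: corners of plate top in image vs predicted by TCP (left/top corner hem, plain)
for a in [(-25,-55),(65,-55)]:
    P=s['eef_pos']+M@np.array([.186-.004,a[0]/1e3,a[1]/1e3]); print(proj(p,P))
e=s['eef_pos']+M@np.array([.155,0,0]); d=e[:2]-v[:2]; c,q=np.cos(v[2]),np.sin(v[2])
print('rib in box',d@[c,q],d@[-q,c],'yaw tool y',np.degrees(np.arctan2(M[1,1],M[0,1])))
p=viewer.camera('top')
for a in [(-85,78,28),(-85,-78,28),(85,78,43),(85,-78,43)]:
    print(a,proj(p,[v[0]+c*a[0]/1e3-q*a[1]/1e3,v[1]+q*a[0]/1e3+c*a[1]/1e3,a[2]/1e3]))
E
```

```text
[ 0.59386254 -0.05203616  0.28861073] 16.536176867160204
[[-1.9 -0.5]
 [-2.4 -0.3]
 [ nan  0.4]
 [ nan  1.2]
 [ 5.1 -0.2]
 [ 2.3  0.5]
 [ nan  0.2]
 [-0.1 -0.3]]
[[248.7761889  160.53563698]]
[[480.38756446 160.74833691]]
rib in box -0.079278484494387 0.0031486001986752252 yaw tool y 16.95413088640767
(-85, 78, 28) [[298.29666807 276.11628282]]
(-85, -78, 28) [[357.34175367 256.94719968]]
(85, 78, 43) [[277.4725462  211.45702954]]
(85, -78, 43) [[336.36248314 192.69811034]]
```

Run:
```python
from fit import *
n=np.nan
p=viewer.camera('wrist'); im=p['img']
obs=[((-85,78,28),(307.3,120)),((-85,65,28),(307.8,140.3)),((60,78,28),(n,121)),((60,65,28),(n,140.6)),((85,78,43),(n,121)),((85,-78,43),(n,345.8)),((20,-78,28),(n,335)),((5,61,34),(443.3,147.9))]
v,r=fit(p,obs); print(v,np.degrees(v[2]));print(r.tolist())
# straight-line slopes
g=cv2.cvtColor(im,cv2.COLOR_BGR2GRAY).astype(float)
def slope(c0,c1,r0,r1):
    cs=np.arange(c0,c1); gr=np.abs(np.diff(g[r0:r1,c0:c1],axis=0)); rs=(gr**2*np.arange(r0,r1-1)[:,None]).sum(0)/(gr**2).sum(0); k=np.polyfit(cs,rs,1); return np.degrees(np.arctan(k[0])),np.median(np.abs(rs-np.polyval(k,cs))),np.polyval(k,cs[0])
print('kerb outer',slope(315,400,115,126),'strip side',slope(285,440,161,173))
def slopev(r0,r1,c0,c1):
    a=g[r0:r1,c0:c1]; gr=np.abs(np.diff(a,axis=1)); cs=(gr**2*np.arange(c0,c1-1)).sum(1)/(gr**2).sum(1); k=np.polyfit(np.arange(r0,r1),cs,1); return k
k=slopev(185,300,458,484); A=[k[0]*185+k[1],185];B=[k[0]*300+k[1],300]
z=monitor.state()['eef_pos'][2]-.182
a,b=at_z(p,A,z),at_z(p,B,z); d=a-b; print('plain edge',A,B,a,b,'strip heading deg',np.degrees(np.arctan2(d[1],d[0]))-90)
a,b=at_z(p,(285,slope(285,440,161,173)[2]),z),at_z(p,(440,slope(285,440,161,173)[2]+155*np.tan(np.radians(slope(285,440,161,173)[0]))),z); d=b-a; print('side',np.degrees(np.arctan2(d[1],d[0])))
```

```text
[ 0.59511303 -0.05153476  0.29183084] 16.720675633041857
[[-0.3, -0.1], [-0.8, 0.1], [nan, 0.1], [nan, 1.0], [nan, -0.7], [nan, 0.2], [nan, 0.1], [1.6, -0.3]]
kerb outer (np.float64(0.5023500997546757), np.float64(0.11510747939522048), np.float64(117.06018099357043)) strip side (np.float64(-0.41321297955036856), np.float64(0.2172439112966913), np.float64(166.5569244403793))
plain edge [np.float64(475.4506953544698), 185] [np.float64(462.0568503732441), 300] [ 0.56499442 -0.00914886  0.13853455] [ 0.57905326 -0.05621562  0.13853455] strip heading deg 16.63088474912861
side 17.42403804676075
```

Box heading is 16.7° and the strip reads 16.6–17.4°, so they're aligned and laterally centred to about 1 mm. The plain edge is about 22 mm short of the lip. Lowering to just above the deck.

```bash
python3 -m crank '[[[0.02,0,0.001,0.003],[0.02,0,0,0],[0.02,0,0,0],[0.02,0,0,0],[0.02,0,0,0],[0.009,0,0,0],[0.001,0,0,0],[0,0,0,0],[0,0,0,0]]]'
python3 -m crank '[[[0.001,0,0,0],[0,0,0,0]]]'
python3 -m crank '[[[0.001,0,0,0],[0,0,0,0]]]'
python3 -m crank '[[[0.001,0,0,0],[0,0,0,0]]]'
```

```text
time: 14.65
eef_pos: [0.5179, -0.0726, 0.2117]
eef_rot: [0.422, 0.567, -0.421, 0.568]
wrist_force: [-0.7, -0.5, -1.9]
width: 0.0092
time: 14.85
eef_pos: [0.5175, -0.0726, 0.2102]
eef_rot: [0.422, 0.567, -0.422, 0.568]
wrist_force: [-0.1, -0.0, -2.0]
width: 0.0091
time: 15.05
eef_pos: [0.5172, -0.0725, 0.2085]
eef_rot: [0.422, 0.568, -0.422, 0.568]
wrist_force: [0.2, -0.3, -0.9]
width: 0.0087
time: 15.25
eef_pos: [0.5172, -0.0724, 0.2073]
eef_rot: [0.422, 0.568, -0.422, 0.568]
wrist_force: [-0.4, 0.2, -2.5]
width: 0.0088
```

```bash
python3 -m crank '[[[0.0005,0,0,0],[0,0,0,0]]]'
python3 -m crank '[[[0.0005,0,0,0],[0,0,0,0]]]'
python3 -m crank '[[[0.0005,0,0,0],[0,0,0,0]]]'
python3 - <<'E'
from h import *
for n in ('wrist','scene'):
    p=viewer.camera(n); cv2.imwrite(f'pics/{n}4.png',p['img'])
w=cv2.imread('pics/wrist4.png')[90:390,240:600]; s=cv2.imread('pics/scene4.png')[200:320,250:400]
o=np.zeros((600,800,3),np.uint8); w=cv2.resize(w,None,fx=1.2,fy=1.2); s=cv2.resize(s,None,fx=2.4,fy=2.4,interpolation=2); o[:w.shape[0],:w.shape[1]]=w; o[300:300+s.shape[0],440:800]=s; cv2.imwrite('pics/m4.png',o)
E
```

```text
time: 15.45
eef_pos: [0.5172, -0.0725, 0.2069]
eef_rot: [0.422, 0.568, -0.422, 0.568]
wrist_force: [-0.0, -0.8, -2.7]
width: 0.0089
time: 15.65
eef_pos: [0.5172, -0.0725, 0.2064]
eef_rot: [0.422, 0.568, -0.422, 0.568]
wrist_force: [0.3, -0.6, -1.4]
width: 0.0089
time: 15.85
eef_pos: [0.5173, -0.0725, 0.206]
eef_rot: [0.422, 0.568, -0.422, 0.568]
wrist_force: [-0.3, -0.5, -1.3]
width: 0.0091
```

View pics/m4.png

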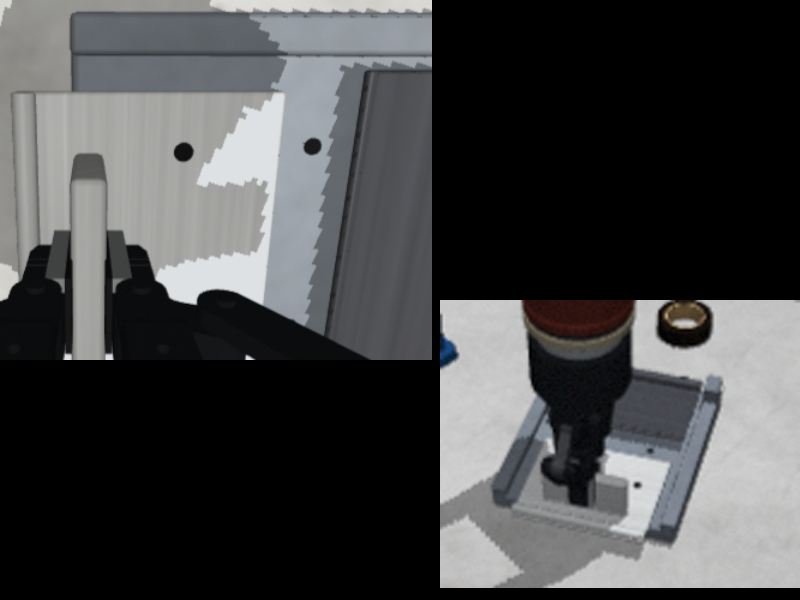

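The strip sits between the kerbs with a gap to the left kerb. A strip screw hole (183,152) and a deck hole (312,146) both show in the crop, which lets me check the relative offset.

Run:
```python
from h import *
p=viewer.camera('wrist'); g=cv2.cvtColor(p['img'],6)
def hole(u,z):
    u=[240+u[0]/1.2,90+u[1]/1.2]; x,y=int(u[0]),int(u[1]); a=np.clip(90-g[y-9:y+10,x-10:x+11].astype(float),0,None); Y,X=np.mgrid[y-9:y+10,x-10:x+11]
    c=((a*X).sum()/a.sum(),(a*Y).sum()/a.sum()); print(u,c); return at_z(p,c,z)
M=R.from_quat(monitor.state()['eef_rot']).as_matrix()
f=lambda u,z:at_z(p,[240+u[0]/1.2,90+u[1]/1.2],z)
d=hole((312.5,146),.020)-hole((183,152),.024); print('holes, tool axes',M.T@d)
side=f((200,92.5),.024); kin=f((200,54),.028); lip=f((364,72),.032); ed=f((281,110),.024)
print('kerb gap',M.T@(kin-side),'lip',M.T@(lip-ed))
```

```text
[500.4166666666667, 211.66666666666669] (np.float64(500.07981271777004), np.float64(211.63839285714286))
[392.5, 216.66666666666669] (np.float64(392.4851019341349), np.float64(216.32096184004183))
holes, tool axes [ 0.0039967   0.04514665 -0.00119761]
kerb gap [-0.00399976 -0.00171923 -0.01205792] lip [-0.00800139  0.02063852 -0.01243609]
```

```bash
python3 -m crank '[[[0.0005,0,-0.0013,0],[0,0,0,0],[0,0,0,0]]]'
python3 -m crank '[[[0,0.004,0,0],[0,0.004,0,0],[0,0.004,0,0],[0,0.004,0,0],[0,0.004,0,0],[0,0.004,0,0],[0,0,0,0]]]'
python3 -m crank '[[[0,0.004,0,0],[0,0.004,0,0],[0,0.004,0,0],[0,0.004,0,0],[0,0.004,0,0],[0,0.001,0,0],[0,0,0,0],[0,0,0,0]]]'
python3 - <<'E'
from h import *
p=viewer.camera('wrist');cv2.imwrite('pics/w5.png',p['img']); s=viewer.camera('scene'); cv2.imwrite('pics/s5.png',s['img'])
w=p['img'][90:390,240:600]; s=s['img'][200:320,250:400]
o=np.zeros((600,800,3),np.uint8); w=cv2.resize(w,None,fx=1.2,fy=1.2); s=cv2.resize(s,None,fx=2.4,fy=2.4,interpolation=2); o[:w.shape[0],:w.shape[1]]=w; o[300:300+s.shape[0],440:800]=s; cv2.imwrite('pics/m5.png',o)
E
```

```text
time: 16.3
eef_pos: [0.5172, -0.0714, 0.206]
eef_rot: [0.422, 0.567, -0.422, 0.568]
wrist_force: [-1.0, -1.4, 2.8]
width: 0.0092
time: 17.0
eef_pos: [0.5403, -0.0642, 0.206]
eef_rot: [0.422, 0.567, -0.421, 0.568]
wrist_force: [-0.2, 0.4, 4.2]
width: 0.009
time: 17.8
eef_pos: [0.56, -0.0583, 0.206]
eef_rot: [0.422, 0.568, -0.422, 0.568]
wrist_force: [-2.2, -0.8, 6.2]
width: 0.0089
```

View pics/m5.png

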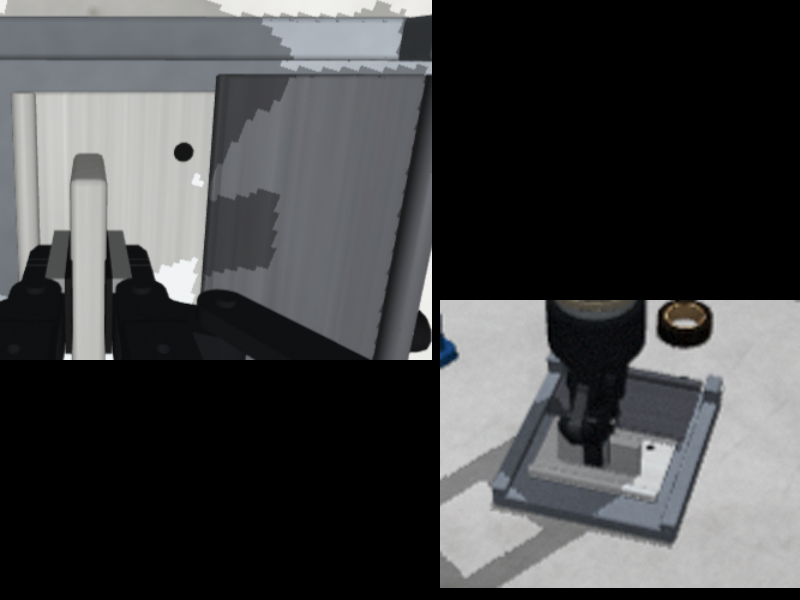

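The strip is under the flap with its hole over the deck hole and the flap still level. Now I'll set the pressing force.

```bash
python3 -m crank '[[[0.0002,0.0003,0,0],[0,0,0,0],[0,0,0,0]]]'
python3 - <<'E'
from h import *
F=[]
for i in range(8): viewer.camera('top'); F.append(monitor.state()['wrist_force'])
print(np.round(np.mean(F,0),2),np.round(np.std(F,0),2),monitor.state()['torque'])
E
```

```text
time: 18.2
eef_pos: [0.5601, -0.0583, 0.206]
eef_rot: [0.421, 0.568, -0.422, 0.568]
wrist_force: [-4.7, -1.2, 8.2]
width: 0.009
[-4.25 -1.01  8.43] [0.48 0.58 0.49] [-0.169791    0.65436051 -0.04914923]
```

Run:
```python
from h import *
p=viewer.camera('wrist'); f=lambda u,z:at_z(p,u,z)
M=R.from_quat(monitor.state()['eef_rot']).as_matrix()
t=viewer.camera('top')
for q in ('solder_spool_mid','tape_roll_mid','driver_red_mid','side_cutters_mid','nose_pliers_mid'):
    r=nets.landmark_of(t,q); print(q,np.round(at_z(t,r[0]['centre'],.01),4) if r else None)
lip=f((240+216/1.2,90+76/1.2),.032); rib=monitor.state()['eef_pos']
side=f((240+100/1.2,90+92.5/1.2),.024);kin=f((240+100/1.2,90+58/1.2),.028);hem=f((240+13/1.2,90+100/1.2),.024)
print('lip from hem edge (expect 65)',(M.T@(lip-hem))[1],'kerb gap (10)',(M.T@(kin-side))[2], monitor.state()['wrist_force'],monitor.state()['time'])
print('state yaw',np.degrees(np.arctan2(M[1,1],M[0,1])))
```

```text
solder_spool_mid [ 0.6368 -0.2623  0.01  ]
tape_roll_mid None
driver_red_mid [0.3892 0.112  0.01  ]
side_cutters_mid [ 0.6283 -0.379   0.01  ]
nose_pliers_mid [0.4527 0.312  0.01  ]
lip from hem edge (expect 65) 0.06353074413993068 kerb gap (10) -0.01085965687888965 [-4.39074986 -1.38515952  8.33384378] 18.95
state yaw 16.79538713117516
```

```bash
python3 -c "
from h import *
print(order.sign_off())"
```

```text
the job is handed in; nothing more can be done
None
```

The strip is in place and the job is handed in at about 19 s. I gripped it by its rib, turned it about 196° so the plain edge faced the flap, and laid it on the deck between the kerbs. I then slid it about 45 mm, so the edge is tucked under the flap, and I'm still holding and pressing it.

What the last checks showed:
- **Tuck depth:** about 25 to 26.5 mm.
- **Squareness:** the tool is at 16.8° and the box at 16.7°. The strip itself read 16.6–17.4° when I measured it in the air.
- **Centring:** the gap to the left kerb is about 10.9 mm, where a centred strip would have 10. The strip's visible screw hole looks to be over the deck hole.
- **Flap:** it looked level and undisturbed in the last picture viewed, just before the final press of about 0.2 mm.
- **Pressing force:** the wrist force reads about 8.4 N upward. Adding the strip's weight of about 1.7 N gives roughly 10 N on the deck. The moment puts the pressure near the middle of the strip, so it should be lying flat.

What did not check out fully:
- **Sideways load:** about 4 N of friction from the slide remains along the strip.
- **Wrist camera:** it read about 2–3 mm off sideways, so I placed the strip by its position relative to the box in the same picture.
- **Bystanders:** the spool, screwdriver and cutters are within 1–7 mm of their first readings. The pliers read about 10 mm off, which I take as detection noise because the arm never went near them. The tape roll was not detected in the last top picture, but the last picture I viewed shows it in its place.

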